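Hook the parts basket into the ultrasonic cleaner and slide it home

ROBOT

A 6-joint arm with a two-finger parallel gripper is mounted at the origin on the work surface. World frame = base frame: x ahead of the robot, y to its left, z up, the work surface at z = 0. Lengths are in mm, angles in rad, forces in N, time in s.
With the tool pointing down it reaches from about 400 to 925 mm from the base axis. Payload 12.5 kg.
Tool frame: the origin (TCP) lies midway between the tips of the shut fingers; the grasp point (between the pads) lies 19 mm behind it (env.pinch_z is the z of the grasp point in the tool frame, in mm); z points along the fingers, y is the line along which they close (so a half turn about z gives the same grasp; the last joint's range is limited). The gripper opens to 95 mm and grips with 3 to 60 N. Pads are 20 mm wide; open, the fingers measure 119 mm over their backs; the gripper's body (75 mm by 180 mm) begins 59 mm behind the grasp point.
Start: joints at [-1.376, 0.491, 1.559, -0, 1.092, -0.106], TCP at [185.201, -596.948, 214.661] pointing down, gripper open.
Joint ranges: [-3.1, 3.1], [-0.84, 2.19], [0.05, 2.79], [-1.13, 4.28], [0.06, 2.93], [-2.69, 2.69]. Speed limits (rad/s): [2.22, 2.22, 2.79, 3.14, 3.14, 3.14].

INTERFACE

Orientations are given as [roll, pitch, yaw] about the fixed x, y, z axes, in that order (R = Rz(yaw) Ry(pitch) Rx(roll)).
In Python, from cell import env, eyes gives the robot as it stands.
- The arm moves only by the shell command python3 -m inch 'ROWS'. ROWS is JSON, a list of rows, each a list of 3 entries, a list of its own where there are three numbers: the shift along the tool's x, y, z in units of 60 mm (1.0 is 60 mm), then the turn about the tool's z in units of 5 degrees (1.0 is 5 degrees), then the closure, from -1 (fully open) to 1 (shut). In form: [[[tx, ty, tz], turn, claw], ...]. A call has exactly 10 rows; each row shifts and turns the commanded pose from where the row before left it, along the tool's axes as they then stand; what a row does not reach is not made up. A row lasts 1/8 s, in which the tool goes at most 62.5 mm and 10.7 degrees, less where a joint would pass 70% of its speed; a pose out of reach is approached as far as the arm can. A call is refused whole if a number of a shift passes 1 or a number of a turn 1, either way. A call with a gripper value outside its range is refused whole. The fingers move at their own pace and stop on an object; the grip force is fixed at half the most. Time passes only in rows, so rows that do not move let the fingers close, or fill a call up. It gives the time, the measured TCP pose, the force, the opening and the grip force at its end, in the units of the state.
- env.state(): the state, without advancing time (a new reading comes with each control period).
- eyes.read_camera(name): name is "scene" or "top" or "wrist"; returns a dict with "pixels" (420x560x3 uint8, red, green, blue), "fx", "fy", "cx", "cy" (pixels), "distortion" ([k1, k2, p1, p2, k3] as OpenCV has them; the pictures are not rectified), "extrinsics" (4x4, takes a point from world to camera coordinates). Camera axes: x right, y down, z forward; pixel columns grow to the right and rows downward; lengths in mm; the calibration is good to about 2 mm. A picture is of the moment at which its call begins. There is no depth.
- env.job_done(): hands the job in; it is judged then, once.
Trained networks look in a picture, given as the dict that the camera call returned (one of the last four; its "shot" number tells which), for a name from the list of things; names that differ only in an ending like _2 or _b are one class to them, and where a whole thing is asked for, a point or a joint stands for the part that bears it (a point fixed in the world has none). Each returns a list of dicts, best first, with "score" (0 to 1); they miss things now and then, are a little off and sometimes report something else, mostly with a low value. They report only what shows in the picture. A call takes as long as a camera call.
- eyes.boxes_of(name, picture): "centre" ([row, column] in pixels, amid what is visible of it).
- eyes.cut_out(name, picture): "mask" (420x560 bool, what is visible of it) and "centre" ([row, column] in pixels, amid what is visible of it).
- eyes.spot_point(name, picture): "centre" ([row, column] in pixels: a listed point, or the origin of a listed thing).
The state is a dict: "t": time; "joints": joint angles; "qvel": joint speeds; "tau": joint torques, N m; "eef_pos": TCP position; "tcp_rot": TCP orientation; "ft_force": force on the tool from outside, world axes, zero at the start; "moment": the same for the moment, N m; "opening": opening from 0.0 (shut) to 1.0 (fully open); "grip_force": force on a finger pad.
Only numpy, scipy, OpenCV 4.12 (cv2) and the standard library are available. Lean on these libraries where they do the work, as an engineer would, in place of code of your own. Each camera call takes 0.05 s, during which the arm holds its last target. There are 200 camera calls.

TASK

Hang the small steel basket inside the ultrasonic cleaner by gently lowering its bent lip over the rim nearest the robot, in the right-hand half of that rim (left and right as seen from the robot) and clear of the yellow station clip. Then, with the lip still hooked, gently and slowly slide the basket along the rim to the left until it has pushed the clip's red flag fully in; push the flag with the basket, not with the gripper. Leave the basket hanging there, released and still; never force it against the cleaner or the clip, and do not disturb the other things on the bench.

Things in the scene. Friction and masses are not known exactly. Their poses are not given: they have to be found in the camera images.
- cleaner: White ultrasonic cleaner, fixed, empty, 200 (x) x 320 (y) x 130 mm high. Origin: centre of its underside; x away from the robot, y along its length to the left, z up. Housing up to 95 mm; a steel tank, outer 170 x 290 mm with 4 mm walls, stands proud of it up to the rim at 130 mm; inner floor at 36 mm. More than 30 N from the basket or 5 N from the gripper would harm it or its clip.
- rim (a point): Middle of the top edge of the cleaner's near wall (the one to hook on), cleaner frame (-83, 0, 130) mm, same axes. A yellow clip sits on this rim, fixed, its right-hand face anywhere from y = 0 to 75 mm: different each time and NOT MEASURED, so feel or look for it. It is 34 mm long, 26 mm across, rises 12 mm. Right of its flag the rim is free to the inner corner at y = -141 mm.
- flag (a joint): Red flag on the clip, a tab 18 mm across, lying 1 to 10 mm above the rim and standing out 11 mm from the clip's right-hand face towards -y. Value: how far it is pushed in towards +y, in m, 0 (out) to 0.007 (fully in, hard stop). It resists with about 4 N of friction and stays where it is left. The end of the lip's bridge meets it when the basket slides along the rim.
- basket: Loose hook-on basket of perforated steel, about 160 g. Origin: centre of the underside; z up; lip on its -x side. Box 50 (x) x 56 (y) x 55 mm high; the 4 mm back plate (outer face x = -25 mm) rises to z = 81 mm and bends over into the lip, also 56 mm wide. Hung rightly, its x axis points as the cleaner's does, with the box inside the tank.
- slot (a point): Top of the slot under the lip, basket frame (-29, 0, 75) mm, same axes: middle of the underside of the lip's bridge, which rests on the rim when hooked. The bridge is 6 mm thick, x = -21 to -37 mm; its outer leg, x = -33 to -37 mm, reaches down to z = 57 mm. The slot between back plate and leg is 8 mm wide. All is stiff: touch down at 10 mm/s or less.
- grip (a point): Centre of the blue grip block on top of the bridge, basket frame (-28, 0, 106) mm, same axes. The block is 18 (x) x 16 (y) x 50 mm high (z = 81 to 131 mm).
- flux: Amber closed bottle, 48 mm across, 110 mm high, a bystander. Origin: centre of its underside.
- spool: Blue solder spool standing on end, 60 mm across, 40 mm high, a bystander. Origin: centre of its underside.
- driver: Orange-handled screwdriver lying along its x axis, about 200 mm long, a bystander.

How it is judged:
By the outcome, as a careful person would: the job done as asked, in the order asked, and still so for the second after the job is handed in, with the robot touching nothing.
It also fails if it takes over 67 s, if anything falls off the work surface, if the arm or the gripper's body presses on something with over 40 N, if the wrist force passes 120 N, or if a joint passes its speed limit or range.

## Working session

There is one attempt and no reset: what is moved stays moved. The work goes in short steps, Python scripts to look and compute and a shell command to move; the robot and the scene stay as the last step left them, time stands still between calls to the robot, and variables do not carry over. Pictures are saved under pics/ and viewed, at most 10 in all, crops included, and the job is handed in when it is done.

```bash
mkdir -p pics; ls
cat > h.py <<'E'
import numpy as np, cv2
from cell import env, eyes
def save(p,n): cv2.imwrite('pics/'+n+'.png', cv2.cvtColor(p["pixels"],cv2.COLOR_RGB2BGR))
def KD(p): return np.array([[p["fx"],0,p["cx"]],[0,p["fy"],p["cy"]],[0,0,1.]]), np.array(p["distortion"],float)
def ray(p,rc):
    K,D=KD(p); u=cv2.undistortPoints(np.array([[[rc[1],rc[0]]]],float),K,D)[0,0]
    E=np.array(p["extrinsics"]); R,t=E[:3,:3],E[:3,3]
    return -R.T@t, R.T@np.array([u[0],u[1],1.])
def onz(p,rc,z):
    o,d=ray(p,rc); return o+d*(z-o[2])/d[2]
def tri(obs):
    A=np.zeros((3,3));b=np.zeros(3)
    for p,rc in obs:
        o,d=ray(p,rc); d=d/np.linalg.norm(d); M=np.eye(3)-np.outer(d,d); A+=M;b+=M@o
    x=np.linalg.solve(A,b)
    return x
def proj(p,X):
    K,D=KD(p);E=np.array(p["extrinsics"]); 
    return cv2.projectPoints(np.array(X,float).reshape(-1,1,3),cv2.Rodrigues(E[:3,:3])[0],E[:3,3],K,D)[0][:,0,::-1]
E
python3 - <<'E'
from h import *
P={}
for n in("scene","top"):
    p=P[n]=eyes.read_camera(n); save(p,n+"0")
for t in("cleaner","rim","flag","basket","slot","grip","flux","spool","driver"):
    for n in P:
        print(t,n,[(round(d["score"],2),np.round(d["centre"],1).tolist()) for d in eyes.spot_point(t,P[n])[:2]])
    try:print(tri([(P[n],eyes.spot_point(t,P[n])[0]["centre"]) for n in P]).round(1))
    except Exception as e: print(e)
print(env.state(), env.pinch_z)
for n in P: E=P[n]["extrinsics"];print(n,(-np.array(E)[:3,:3].T@np.array(E)[:3,3]).round(0))
E
```

```text
pics
cleaner scene [(0.87, [230.8, 299.5])]
cleaner top [(0.6, [188.8, 251.0])]
[569.2  70.4 -10.1]
rim scene [(0.78, [189.2, 275.8])]
rim top [(0.69, [210.5, 251.3]), (0.19, [218.6, 128.3])]
[491.3  61.5 134. ]Traceback (most recent call last):
  File "<stdin>", line 7, in <module>
ValueError: it knows: basket, cleaner, driver, flux, grip, rim, slot, spool
```

Run:
```python
from h import *
P={}
for n in("scene","top"):
    p=P[n]=eyes.read_camera(n)
for t in("cleaner","rim","basket","slot","grip","flux","spool","driver"):
    o=[]
    for n in P:
        r=eyes.spot_point(t,P[n]); print(t,n,[(round(d["score"],2),np.round(d["centre"],1).tolist()) for d in r[:2]])
        if r:o.append((P[n],r[0]["centre"]))
    if len(o)==2:print('   ',tri(o).round(1))
print(env.state(), env.pinch_z)
for n in P: E=P[n]["extrinsics"];print(n,(-np.array(E)[:3,:3].T@np.array(E)[:3,3]).round(0))
```

```text
cleaner scene [(0.69, [230.5, 300.5]), (0.22, [276.8, 241.2])]
cleaner top [(0.87, [186.6, 253.7])]
    [575.4  62.3  -1.8]
rim scene [(0.69, [188.9, 275.6]), (0.64, [282.7, 240.7])]
rim top [(0.86, [210.4, 251.4])]
    [491.2  61.  135.4]
basket scene [(0.66, [309.3, 255.3])]
basket top [(0.94, [170.2, 378.1])]
    [ 615.8 -306.9   -1.9]
slot scene [(0.8, [281.2, 241.5])]
slot top [(0.97, [172.1, 380.1])]
    [ 589.7 -301.9   81.8]
grip scene [(0.75, [272.6, 242.8])]
grip top [(0.6, [173.5, 384.4])]
    [ 587.8 -303.8  110.4]
flux scene [(0.83, [273.4, 213.8])]
flux top [(0.64, [221.6, 355.8])]
    [ 455.2 -241.     1.9]
spool scene [(0.62, [177.5, 317.8])]
spool top [(0.96, [221.6, 129.2])]
    [482.3 435.9  -3.2]
driver scene [(0.57, [345.0, 175.1])]
driver top [(0.66, [206.3, 440.1])]
    [ 503.6 -491.9   -4.9]
{'t': 1.4, 'joints': array([-1.37564840e+00,  4.90930097e-01,  1.55889794e+00, -1.86770885e-05,
        1.09171333e+00, -1.05616242e-01]), 'qvel': array([ 1.55768504e-03, -3.88468326e-04,  4.88921794e-04,  2.45741161e-04,
        1.66347511e-04,  9.27625259e-06]), 'tau': array([-6.09705203e-04, -6.12472057e+01, -2.58424401e+01,  6.92749838e-02,
        4.46301908e-02,  3.05070137e-05]), 'eef_pos': array([ 185.16693926, -596.95631625,  214.64294595]), 'tcp_rot': array([3.14154340e+00, 2.18891373e-05, 3.00772782e-01]), 'ft_force': array([-0.18785295,  0.39114807,  0.60201793]), 'moment': array([ 0.00959242,  0.05297065, -0.01894502]), 'grip_force': 0.0, 'opening': 0.9973219696701282} -18.8
scene [ 985. -895.  748.]
top [4.130e+02 1.000e+00 1.524e+03]
```

View pics/scene0.png

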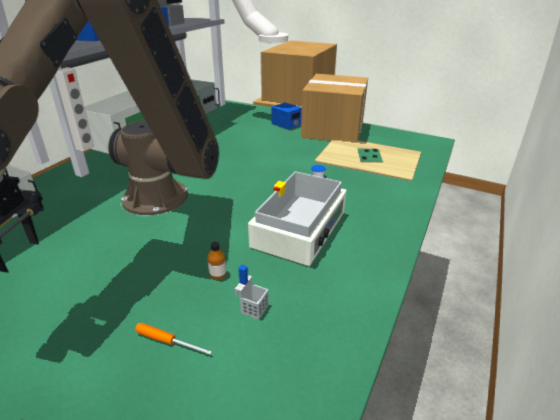

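View pics/top0.png

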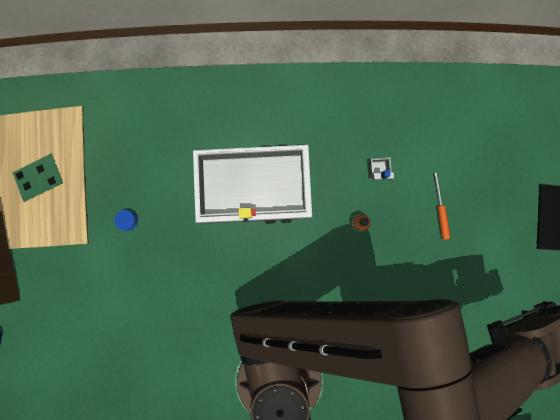

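```bash
python3 -m inch '[[[0.95,-0.35,0],0,-1],[[0.95,-0.35,0],0,-1],[[0.95,-0.35,0],0,-1],[[0.95,-0.35,0],0,-1],[[0.95,-0.35,0],0,-1],[[0.95,-0.35,0],0,-1],[[0.95,-0.35,0],0,-1],[[0.7,-0.25,-0.2],1,-1],[[0,0,-0.7],1,-1],[[0,0,-0.7],1,-1]]'
python3 - <<'E'
from h import *
p=eyes.read_camera("top"); w=eyes.read_camera("wrist"); save(w,"w1")
m=eyes.cut_out("cleaner",p)[0]["mask"].astype(np.uint8)
c=max(cv2.findContours(m,0,2)[0],key=cv2.contourArea)[:,0]
X=np.array([onz(p,(b,a),95)[:2] for a,b in c],np.float32)
print("cleaner rect z95",cv2.minAreaRect(X))
pix=p["pixels"].astype(int)
for t in("basket","grip"):
  r=eyes.cut_out(t,p); 
  if r:
    m=r[0]["mask"].astype(np.uint8);c=np.argwhere(m);print(t,m.sum(),cv2.minAreaRect(np.array([onz(p,a,55)[:2] for a in c],np.float32)))
for t in("basket","slot","grip"):
  print(t,[(round(d["score"],2),np.round(d["centre"],1).tolist()) for d in eyes.spot_point(t,w)[:2]])
E=np.array(w["extrinsics"]);print((-E[:3,:3].T@E[:3,3]).round(0),E[:3,:3].round(2),w["fx"]);s=env.state();print(s["eef_pos"],s["tcp_rot"],s["t"])
E
```

```text
t: 2.65
eef_pos: [558.8, -310.8, 311.4]
tcp_rot: [-3.141, 0.001, 0.037]
ft_force: [-0.2, -0.9, 0.4]
opening: 1.001
grip_force: 0.0
cleaner rect z95 ((569.734619140625, 62.855323791503906), (215.9579315185547, 321.7261962890625), 0.9627609252929688)
basket 170 ((609.6331787109375, -279.5049743652344), (58.22077941894531, 25.380327224731445), 1.6277415752410889)
grip 152 ((611.3834228515625, -279.4525451660156), (23.16159439086914, 54.85295867919922), 87.57061004638672)
basket [(0.84, [131.5, 282.4])]
slot [(0.81, [153.8, 287.3])]
grip [(0.62, [154.4, 282.1])]
[ 632. -309.  488.] [[ 0.03 -1.    0.  ]
 [-0.97 -0.03  0.26]
 [-0.26 -0.01 -0.97]] 320.73006109524266
[ 558.08615564 -311.48381248  309.39663895] [-3.14045428e+00  1.58263632e-03  3.91953927e-02] 3.05
```

View pics/w1.png

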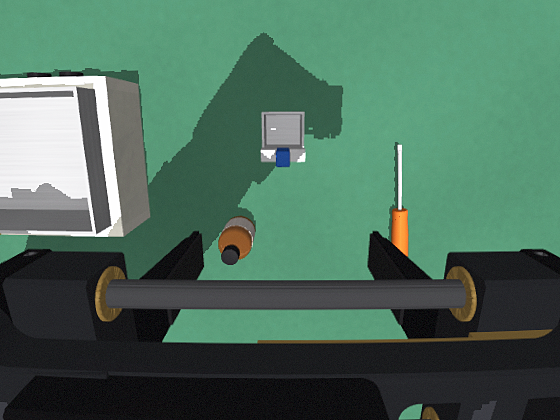

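Run:
```python
from h import *
w=eyes.read_camera("wrist"); p=eyes.read_camera("top"); s=eyes.read_camera("scene")
for t,z in(("basket",0),("slot",75),("grip",106)):
  o=[]
  for n,q in(("w",w),("t",p),("s",s)):
    r=eyes.spot_point(t,q)
    if r: o.append((q,r[0]["centre"])); print(t,n,onz(q,r[0]["centre"],z).round(1))
a=w["pixels"]
hsv=cv2.cvtColor(a,cv2.COLOR_RGB2HSV)
blue=cv2.inRange(hsv,(105,120,40),(130,255,255)); blue[200:]=0; blue[:100]=0
ys,xs=np.where(blue); print("blue",xs.min(),xs.max(),ys.min(),ys.max(),(onz(w,(ys.mean(),xs.mean()),106)))
c=cv2.resize(a[95:185,240:360],None,fx=6,fy=6,interpolation=cv2.INTER_CUBIC)
save({"pixels":c},"w1c")
```

```text
basket w [ 614.4 -302.9    0. ]
basket t [ 610.4 -312.4    0. ]
basket s [ 617.  -292.8    0. ]
slot w [ 590.2 -313.3   75. ]
slot t [ 593.2 -302.7   75. ]
slot s [ 578.4 -303.9   75. ]
grip w [ 590.9 -309.1  106. ]
grip t [ 594.7 -306.8  106. ]
blue 277 290 146 164 [ 588.41467208 -308.9202529   106.        ]
```

View pics/w1c.png

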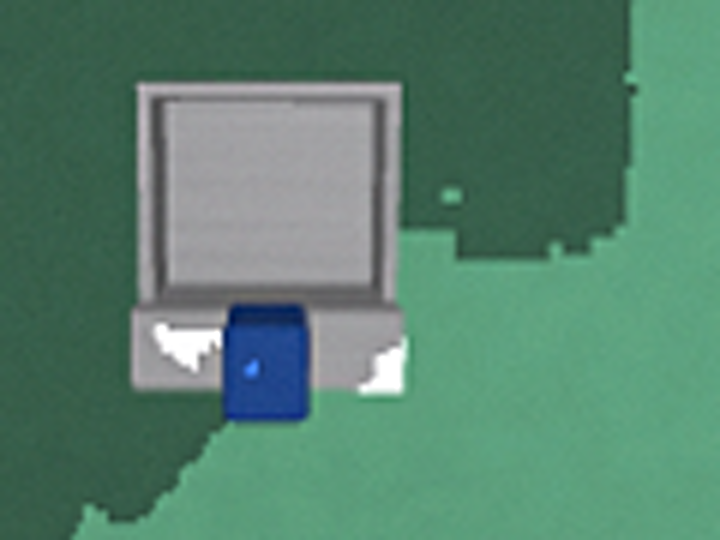

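Run:
```python
from h import *
w=eyes.read_camera("wrist")
f=lambda x,y,z: onz(w,(95+y/6-.4,240+x/6-.4),z)
for n,q in(("bridge",[(133,389,81),(404,391,81)]),("bridgefront",[(133,308,81),(404,308,81)]),("block near top",[(225,420,131),(307,420,131)]),("block far top",[(232,322,131),(304,322,131)]),("box far",[(138,83,55),(402,83,55)])):
  P=[f(*a) for a in q]; d=P[1]-P[0]; print(n,P[0].round(1),P[1].round(1),"mid",((P[0]+P[1])/2).round(1),"len",np.hypot(*d[:2]).round(1),"yaw",np.degrees(np.arctan2(d[0],-d[1])).round(2))
```

```text
bridge [ 579.7 -282.2   81. ] [ 581.5 -338.5   81. ] mid [ 580.6 -310.4   81. ] len 56.3 yaw 1.77
bridgefront [ 596.4 -281.9   81. ] [ 598.5 -337.6   81. ] mid [ 597.5 -309.7   81. ] len 55.7 yaw 2.19
block near top [ 581.3 -302.5  131. ] [ 581.8 -317.5  131. ] mid [ 581.6 -310.   131. ] len 15.0 yaw 2.19
block far top [ 599.  -303.2  131. ] [ 599.5 -316.2  131. ] mid [ 599.3 -309.7  131. ] len 13.0 yaw 2.19
box far [ 641.7 -280.2   55. ] [ 643.9 -336.4   55. ] mid [ 642.8 -308.3   55. ] len 56.3 yaw 2.19
```

```bash
python3 -m inch '[[[0.27,0,0.3],0,-1],[[0.26,0,0.5],0,-1],[[0,0,0.5],0,-1],[[0,0,0.5],0,-1],[[0,0,0.5],0,-1],[[0,0,0.5],0,-1],[[0,0,0.4],0,-1],[[0,0,0.25],0,-1],[[0,0,0.1],0,-1],[[0,0,0],0,-1]]'
python3 - <<'E'
from h import *
w=eyes.read_camera("wrist");save(w,"w2");s=env.state();print(s["eef_pos"],s["ft_force"],s["tcp_rot"])
E
```

```text
t: 4.95
eef_pos: [590.4, -310.3, 97.6]
tcp_rot: [3.141, -0.0, 0.039]
ft_force: [0.0, 0.3, 0.6]
opening: 1.003
grip_force: 0.0
[ 590.51412174 -310.43638603   98.10616409] [ 0.60712606 -0.53746291  0.2425938 ] [ 3.14106473e+00 -6.26169987e-04  3.90605228e-02]
```

View pics/w2.png

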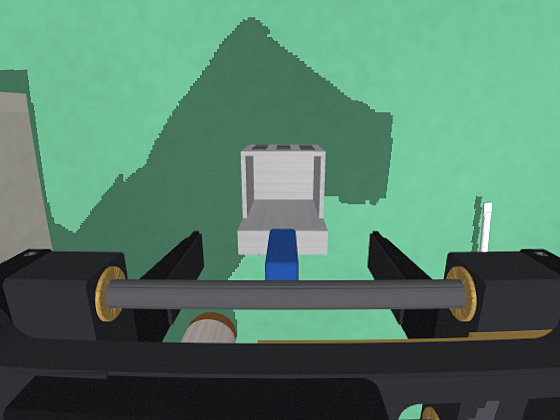

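```bash
python3 -m inch '[[[0,0,0.03],0,1],[[0,0,0],0,1],[[0,0,0],0,1],[[0,0,0],0,1],[[0,0,0],0,1],[[0,0,0],0,1],[[0,0,0],0,1],[[0,0,0],0,1],[[0,0,-0.1],0,1],[[0,0,-0.2],0,1]]'
```

```text
t: 6.25
eef_pos: [590.0, -310.2, 114.0]
tcp_rot: [-3.141, 0.001, 0.039]
ft_force: [0.4, 0.5, -2.0]
opening: 0.165
grip_force: 30.0
```

```bash
python3 -m inch '[[[0,0,-0.3],0,1],[[0,0,-0.5],0,1],[[0,0,-0.5],0,1],[[0,0,-0.5],0,1],[[0,0,-0.5],0,1],[[0,0,-0.3],0,1],[[0,0,0],0,1],[[0,0,0],0,1],[[0,0,0],0,1],[[0,0,0],0,1]]'
python3 - <<'E'
from h import *
w=eyes.read_camera("wrist");save(w,"w3");s=env.state();print(s["eef_pos"],s["ft_force"],s["tcp_rot"])
p=eyes.read_camera("top")
print([(r["score"],onz(w,r["centre"],130)) for r in eyes.spot_point("rim",w)])
print([(r["score"],onz(p,r["centre"],130)) for r in eyes.spot_point("rim",p)])
c=cv2.resize(p["pixels"][135:235,180:320],None,fx=5.7,fy=5.7,interpolation=cv2.INTER_CUBIC);save({"pixels":c},"t3c")
E
```

```text
t: 7.5
eef_pos: [590.0, -310.2, 269.2]
tcp_rot: [-3.141, 0.001, 0.039]
ft_force: [0.7, 0.6, -2.1]
opening: 0.168
grip_force: 30.0
[ 590.10718343 -310.30135921  269.32910785] [-0.4788925   0.91911253 -2.2604715 ] [-3.14118685e+00  6.57627743e-04  3.89341795e-02]
[]
[(0.67, array([493.21311998,  56.82549451, 130.        ]))]
```

View pics/w3.png

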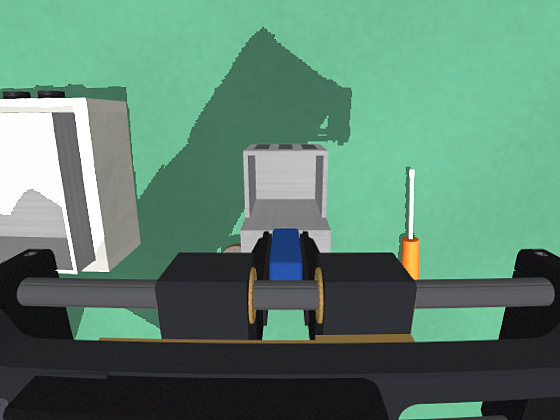

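View pics/t3c.png

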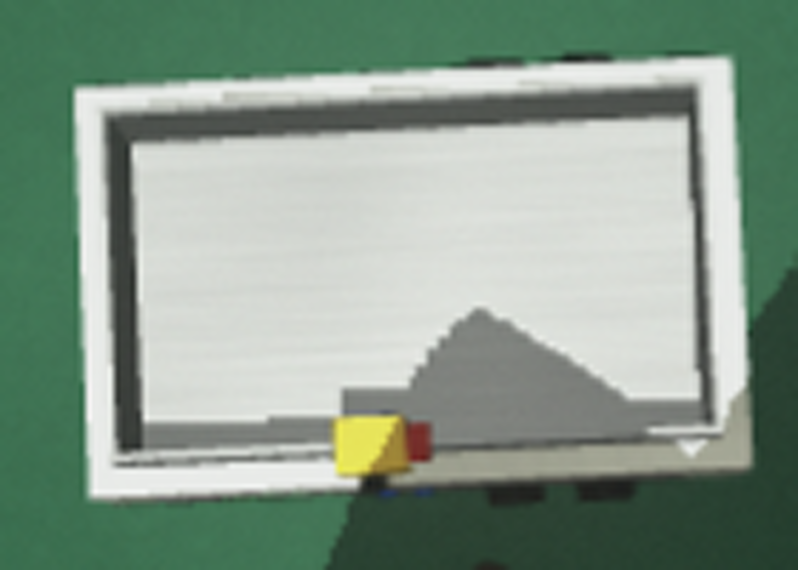

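Run:
```python
from h import *
p=eyes.read_camera("top")
f=lambda x,y,z: onz(p,(135+(y+.5)/5.7-.5,180+(x+.5)/5.7-.5),z)
H=[f(*a,95) for a in((75,88),(732,58),(752,468),(90,500))]
c=sum(H)/4; print("housing centre",c)
for i in range(4):
  d=H[(i+1)%4]-H[i]; print(np.hypot(*d[:2]).round(1),np.degrees(np.arctan2(d[1],d[0])).round(2))
I=[f(*a,130) for a in((105,115),(697,85),(714,428),(113,463))]
ci=sum(I)/4; print("inner centre",ci)
for i in range(4):
  d=I[(i+1)%4]-I[i]; print(np.hypot(*d[:2]).round(1),np.degrees(np.arctan2(d[1],d[0])).round(2))
yaw=np.radians(2.8);R=np.array([[np.cos(yaw),-np.sin(yaw)],[np.sin(yaw),np.cos(yaw)]])
for c0 in(c,ci):
  print("rim",c0[:2]+R@[-83,0]); 
  for n,a in(("clip r",(407,440,142)),("clip l",(335,445,142)),("flag tip",(431,440,140)),("clip far",(370,416,142)),("clip near",(370,474,142))): print(n,(R.T@(f(*a)[:2]-c0[:2])).round(1))
```

```text
housing centre [572.96189606  62.68098162  95.        ]
320.8 -88.93
199.9 -179.0
319.6 91.32
201.3 1.35
inner centre [571.62786568  63.3790229  130.        ]
281.7 -88.63
163.1 -178.9
283.3 91.88
165.7 0.54
rim [490.06098666  58.62645073]
clip r [-81.3   5.7]
clip l [-81.2  39.3]
flag tip [-82.   -5.4]
clip far [-68.9  22.1]
clip near [-95.9  24. ]
rim [488.72695628  59.32449201]
clip r [-80.    4.9]
clip l [-79.9  38.5]
flag tip [-80.7  -6.2]
clip far [-67.6  21.3]
clip near [-94.6  23.2]
```

```bash
python3 -m inch '[[[-0.08,-0.3,0],0,1],[[-0.17,-0.6,0],0,1],[[-0.21,-0.75,0],0,1],[[-0.21,-0.75,0],0,1],[[-0.21,-0.75,0],0,1],[[-0.21,-0.75,0],0,1],[[-0.17,-0.6,0],0,1],[[-0.11,-0.4,0],0,1],[[-0.07,-0.265,0],0.1,1],[[0,0,0],0.1,1]]'
python3 -m inch '[[[0,0,0],0,1],[[0,0,0.2],0,1],[[0,0,0.4],0,1],[[0,0,0.4],0,1],[[0,0,0.3],0,1],[[0,0,0.15],0,1],[[0,0,0],0,1],[[0,0,0],0,1],[[0,0,0],0,1],[[0,0,0],0,1]]'
python3 - <<'E'
from h import *
w=eyes.read_camera("wrist");save(w,"w4");s=env.state();print(s["eef_pos"],s["ft_force"],s["tcp_rot"],s["t"])
E
```

```text
t: 9.0
eef_pos: [490.9, -2.8, 270.1]
tcp_rot: [3.142, -0.0, 0.023]
ft_force: [-0.0, -0.4, -1.4]
opening: 0.167
grip_force: 30.0
t: 10.25
eef_pos: [491.7, -4.0, 183.1]
tcp_rot: [3.141, -0.0, 0.022]
ft_force: [0.9, 1.3, -2.8]
opening: 0.167
grip_force: 30.0
[491.74827196  -4.00192533 183.10573747] [ 0.23236879  0.74886597 -2.13869817] [ 3.14143719e+00 -3.65139169e-04  2.15785792e-02] 10.3
```

View pics/w4.png

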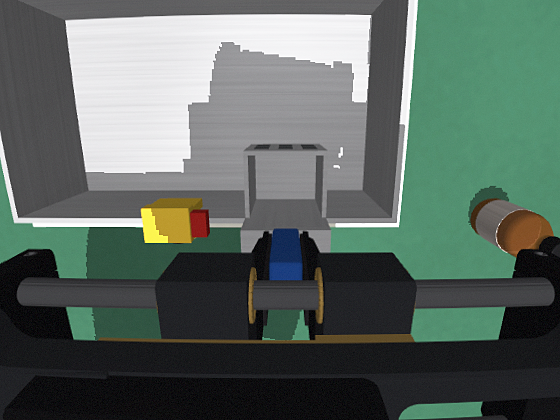

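Run:
```python
from h import *
w=eyes.read_camera("wrist"); g=w["pixels"]
gg=g.mean(2)
for c in(30,60,90,120,225,235,340,360,380): print(c,"rows210-234",gg[208:236,c].astype(int).tolist(), "grn",[int(v) for v in (g[208:236,c,1].astype(int)-g[208:236,c,0])])
print()
for c in(248,255,318,325): print(c,"rows192-262",gg[192:262,c].astype(int).tolist())
```

```text
30 rows210-234 [81, 81, 79, 75, 77, 92, 94, 92, 83, 113, 223, 236, 230, 232, 223, 144, 100, 111, 106, 111, 109, 109, 112, 110, 113, 111, 109, 113] grn [2, 0, -3, -4, 0, 1, 1, 0, 0, -1, 4, 0, 0, -1, 7, 41, 66, 62, 61, 59, 62, 61, 61, 59, 59, 62, 64, 60]
60 rows210-234 [95, 93, 91, 94, 95, 93, 92, 91, 86, 89, 221, 239, 231, 229, 233, 248, 253, 255, 255, 129, 100, 112, 114, 112, 113, 113, 111, 109] grn [1, 2, -1, 1, 0, 0, 1, -3, 1, 0, -1, 0, -2, -2, -1, 0, 0, 0, 0, 57, 65, 60, 59, 62, 59, 60, 61, 59]
90 rows210-234 [96, 92, 91, 95, 95, 92, 93, 94, 88, 72, 219, 241, 234, 233, 232, 247, 254, 255, 255, 29, 51, 61, 63, 62, 64, 66, 63, 65] grn [1, -1, 0, 1, -1, -1, 1, -2, 1, 0, -2, -1, -1, -1, -1, 0, 0, 0, 0, 41, 33, 32, 33, 36, 37, 35, 35, 34]
120 rows210-234 [94, 92, 94, 97, 96, 93, 94, 96, 89, 73, 213, 242, 237, 235, 234, 248, 254, 255, 255, 31, 61, 66, 65, 65, 62, 68, 62, 70] grn [0, 1, -1, 1, -1, 1, 1, 0, 1, 0, 1, 0, 1, 0, 0, 0, 0, 0, 0, 41, 36, 35, 35, 36, 35, 36, 36, 35]
225 rows210-234 [98, 94, 97, 101, 97, 92, 96, 96, 94, 89, 140, 148, 148, 143, 145, 167, 179, 183, 193, 111, 56, 65,
[... 1762 characters left out ...]
2, 18, 7, 8, 11, 17, 13, 10, 9, 9, 14]
318 rows192-262 [77, 79, 73, 77, 81, 79, 77, 81, 78, 78, 77, 76, 78, 76, 76, 85, 84, 92, 95, 96, 95, 94, 95, 93, 94, 94, 93, 93, 92, 93, 92, 90, 91, 91, 90, 94, 89, 87, 135, 144, 140, 143, 139, 142, 140, 143, 140, 137, 140, 141, 139, 141, 145, 148, 147, 159, 120, 82, 44, 13, 16, 19, 23, 21, 22, 19, 18, 24, 21, 19]
325 rows192-262 [144, 144, 144, 144, 140, 141, 137, 139, 142, 145, 141, 142, 145, 140, 140, 138, 130, 136, 139, 141, 139, 137, 137, 137, 141, 114, 97, 91, 88, 89, 92, 91, 92, 93, 93, 95, 95, 90, 134, 143, 142, 145, 141, 139, 143, 143, 140, 140, 140, 143, 141, 142, 144, 142, 139, 143, 143, 140, 141, 147, 100, 39, 14, 21, 23, 24, 25, 25, 23, 27]
```

Run:
```python
from h import *
w=eyes.read_camera("wrist");s=env.state();tz=s["eef_pos"][2];bz=tz-96.3
for n,cols,r,z in(("rim inner",(60,120,235,340,380),217.55,130),("rim outer",(90,120,235,360,380),222.6,130),("bridge front",(248,325),229.7,bz+81),("bridge near",(248,325),251.9,bz+81)):
  print(n,[onz(w,(r,c),z).round(1).tolist() for c in cols])
a=w["pixels"].astype(int);red=(a[...,0]>120)&(a[...,1]<70)&(a[...,2]<70);red[:180]=0;red[260:]=0;red[:,:150]=0;red[:,240:]=0
ys,xs=np.where(red);print("red",xs.min(),xs.max(),ys.min(),ys.max(), onz(w,(215,xs.max()+.5),140),onz(w,(225,xs.max()+.5),140))
```

```text
rim inner [[490.7, 164.4, 130.0], [491.8, 117.6, 130.0], [493.7, 32.0, 130.0], [495.3, -44.7, 130.0], [495.9, -74.1, 130.0]]
rim outer [[487.3, 141.3, 130.0], [487.9, 118.1, 130.0], [489.9, 32.0, 130.0], [491.8, -59.7, 130.0], [492.0, -74.5, 130.0]]
bridge front [[498.2, 18.2, 167.7], [499.2, -29.0, 167.7]]
bridge near [[483.5, 18.4, 167.7], [484.5, -29.8, 167.7]]
red 190 206 213 236 [498.39010175  50.2721764  140.        ] [491.02317122  50.603002   140.        ]
```

```bash
cat > m.py <<'E'
from h import *
w=eyes.read_camera("wrist");s=env.state();bz=s["eef_pos"][2]-96.3
g=w["pixels"].mean(2)
def edge(c,lo,hi,sgn):
    v=g[lo:hi,c-4:c+5].mean(1);d=sgn*np.diff(v);i=int(d.argmax());k=np.arange(max(i-1,0),min(i+2,len(d)));wt=np.clip(d[k],0,None);return lo+(k*wt).sum()/wt.sum()+.5
rows=lambda z,x,y:int(proj(w,[x,y,z])[0][0])
r=rows(130,494.5,-4)
for c in(120,232,345,380):
    e=edge(c,r-8,r+5,1);print("inner",c,round(e,1),onz(w,(e,c),130).round(1))
f=rows(bz+81,499.5,-4)
for c in(249,324):
    e=edge(c,f-6,f+7,1);print("front",c,round(e,1),onz(w,(e,c),bz+81).round(1))
    e=edge(c,f+10,f+30,-1);print("near",c,round(e,1),onz(w,(e,c),bz+81).round(1))
print(s["eef_pos"].round(2),s["ft_force"].round(2),s["moment"].round(2),s["tcp_rot"].round(4))
E
python3 -m inch '[[[0.017,0,0],0,1],[[0,0,0.02],0,1],[[0,0,0.02],0,1],[[0,0,0.02],0,1],[[0,0,0.02],0,1],[[0,0,0.02],0,1],[[0,0,0.02],0,1],[[0,0,0.02],0,1],[[0,0,0.02],0,1],[[0,0,0.02],0,1]]'
python3 m.py
```

```text
t: 11.65
eef_pos: [492.8, -4.0, 171.9]
tcp_rot: [3.142, 0.0, 0.022]
ft_force: [0.1, -0.4, -1.3]
opening: 0.168
grip_force: 30.0
inner 120 224.0 [491.8 112.1 130. ]
inner 232 223.9 [493.7  32.4 130. ]
inner 345 223.9 [495.3 -46.4 130. ]
inner 380 223.8 [495.8 -71.1 130. ]
front 249 229.9 [499.1  17.6 156.5]
near 249 252.2 [484.3  17.7 156.5]
front 324 229.6 [500.2 -28.4 156.5]
near 324 252.2 [485.3 -29.2 156.5]
[492.73  -4.   171.8 ] [ 0.43 -0.09 -1.28] [0.06 0.02 0.01] [3.1415e+00 2.0000e-04 2.1500e-02]
```

```bash
python3 -m inch '[[[0.005,0,0.015],0,1],[[0,0,0.015],0,1],[[0,0,0.015],0,1],[[0,0,0.015],0,1],[[0,0,0.015],0,1],[[0,0,0.015],0,1],[[0,0,0.015],0,1],[[0,0,0.015],0,1],[[0,0,0],0,1],[[0,0,0],0,1]]'
python3 m.py
```

```text
t: 12.95
eef_pos: [493.1, -4.0, 164.8]
tcp_rot: [3.142, -0.0, 0.022]
ft_force: [0.4, 0.4, -1.2]
opening: 0.167
grip_force: 30.0
inner 120 227.6 [491.9 108.6 130. ]
inner 232 227.8 [493.6  31.3 130. ]
inner 345 227.6 [495.3 -45.2 130. ]
inner 380 227.6 [495.8 -69.1 130. ]
front 249 229.9 [499.5  17.6 149.5]
near 249 251.9 [484.8  17.7 149.5]
front 324 229.6 [500.6 -28.4 149.5]
near 324 252.3 [485.6 -29.2 149.5]
[493.09  -4.02 164.84] [ 0.01 -0.59 -1.5 ] [-0.04  0.05 -0.04] [ 3.1415e+00 -1.0000e-04  2.1500e-02]
```

```bash
python3 -m inch '[[[0,0,0.016],0,1],[[0,0,0.016],0,1],[[0,0,0.016],0,1],[[0,0,0.016],0,1],[[0,0,0.016],0,1],[[0,0,0.016],0,1],[[0,0,0.016],0,1],[[0,0,0.016],0,1],[[0,0,0.016],0,1],[[0,0,0.016],0,1]]'
python3 m.py
```

```text
t: 14.25
eef_pos: [493.1, -4.0, 155.1]
tcp_rot: [3.141, -0.0, 0.022]
ft_force: [-0.7, 0.8, -1.4]
opening: 0.167
grip_force: 30.0
inner 120 232.5 [492.  103.7 130. ]
inner 232 232.8 [493.6  29.7 130. ]
inner 345 232.7 [495.3 -43.4 130. ]
inner 380 232.6 [495.7 -66.3 130. ]
front 249 229.9 [499.5  17.6 139.8]
near 249 252.2 [484.6  17.7 139.8]
front 324 229.7 [500.5 -28.4 139.8]
near 324 252.2 [485.6 -29.2 139.8]
[493.03  -4.   155.05] [-0.2   0.2  -1.85] [ 0.01  0.1  -0.01] [3.1415e+00 2.0000e-04 2.1500e-02]
```

```bash
python3 -m inch '[[[0,0,0.008],0,1],[[0,0,0.008],0,1],[[0,0,0.008],0,1],[[0,0,0.008],0,1],[[0,0,0.008],0,1],[[0,0,0.008],0,1],[[0,0,0],0,1],[[0,0,0],0,1],[[0,0,0],0,1],[[0,0,0],0,1]]'; python3 m.py|tail -1
```

```text
t: 15.55
eef_pos: [493.0, -4.0, 152.3]
tcp_rot: [3.142, 0.0, 0.022]
ft_force: [-0.1, -0.1, -2.2]
opening: 0.165
grip_force: 30.0
[493.11  -4.02 152.35] [-0.19 -0.55 -1.73] [ 0.04 -0.02  0.  ] [ 3.1415e+00 -1.0000e-04  2.1500e-02]
```

```bash
python3 -m inch '[[[0,0,0.005],0,1],[[0,0,0],0,1],[[0,0,0.005],0,1],[[0,0,0],0,1],[[0,0,0.005],0,1],[[0,0,0],0,1],[[0,0,0],0,1],[[0,0,0],0,1],[[0,0,0],0,1],[[0,0,0],0,1]]'; python3 m.py|tail -1
```

```text
t: 16.85
eef_pos: [493.1, -4.0, 152.1]
tcp_rot: [3.141, -0.001, 0.022]
ft_force: [-2.6, 0.5, 9.0]
opening: 0.163
grip_force: 30.0
[493.12  -4.01 152.07] [-2.71  1.07  8.67] [0.11 0.64 0.03] [ 3.1414e+00 -5.0000e-04  2.1600e-02]
```

```bash
python3 -m inch '[[[0,0,-0.008],0,1],[[0,0,0],0,1],[[0,-0.005,0],0,1],[[0,-0.01,0],0,1],[[0,-0.015,0],0,1],[[0,-0.015,0],0,1],[[0,-0.015,0],0,1],[[0,-0.015,0],0,1],[[0,-0.015,0],0,1],[[0,-0.015,0],0,1]]'; python3 m.py|tail -1
```

```text
t: 18.15
eef_pos: [493.4, 2.1, 152.1]
tcp_rot: [3.141, -0.001, 0.022]
ft_force: [0.0, -4.2, 6.0]
opening: 0.167
grip_force: 30.0
[493.41   2.13 152.12] [-0.67 -4.63  4.03] [-0.95 -0.    0.01] [ 3.141e+00 -1.200e-03  2.160e-02]
```

```bash
python3 -m inch '[[[0,-0.015,-0.004],0,1],[[0,-0.015,0],0,1],[[0,-0.015,0],0,1],[[0,-0.015,0],0,1],[[0,-0.015,0],0,1],[[0,-0.015,0],0,1],[[0,-0.015,0],0,1],[[0,-0.015,0],0,1],[[0,-0.015,0],0,1],[[0,-0.015,0],0,1]]'; python3 m.py|tail -1
```

```text
t: 19.45
eef_pos: [492.7, 11.4, 152.1]
tcp_rot: [3.142, 0.0, 0.021]
ft_force: [0.7, -2.5, 2.4]
opening: 0.164
grip_force: 30.0
[492.71  11.47 152.12] [ 0.67 -1.98  2.62] [-0.47  0.06 -0.03] [3.1416e+00 1.0000e-04 2.1600e-02]
```

```bash
python3 -m inch '[[[0,-0.015,0],0,1],[[0,-0.015,0],0,1],[[0,-0.015,0],0,1],[[0,-0.015,0],0,1],[[0,-0.01,0],0,1],[[0,-0.01,0],0,1],[[0,-0.01,0],0,1],[[0,-0.01,0],0,1],[[0,0,0],0,1],[[0,0,0],0,1]]'; python3 m.py|tail -1
```

```text
t: 20.75
eef_pos: [492.6, 17.4, 152.1]
tcp_rot: [-3.142, 0.0, 0.021]
ft_force: [0.3, -1.0, 1.1]
opening: 0.162
grip_force: 30.0
[492.6   17.37 152.11] [-0.38 -1.    1.24] [-0.13  0.03  0.02] [-3.1415e+00  1.0000e-04  2.1400e-02]
```

```bash
python3 -m inch '[[[0,-0.01,0],0,1],[[0,-0.01,0],0,1],[[0,-0.01,0],0,1],[[0,-0.01,0],0,1],[[0,-0.01,0],0,1],[[0,-0.01,0],0,1],[[0,-0.01,0],0,1],[[0,-0.01,0],0,1],[[0,-0.01,0],0,1],[[0,0,0],0,1]]'; python3 m.py|tail -1
python3 - <<'E'
from h import *
w=eyes.read_camera("wrist");c=cv2.resize(w["pixels"][170:280,120:340],None,fx=3.6,fy=3.6,interpolation=cv2.INTER_CUBIC);save({"pixels":c},"w5c")
E
```

```text
t: 22.05
eef_pos: [492.5, 22.8, 152.2]
tcp_rot: [-3.142, 0.0, 0.022]
ft_force: [-0.0, -0.5, 1.2]
opening: 0.169
grip_force: 30.0
[492.52  22.78 152.17] [ 0.14 -0.15 -0.17] [-0.12  0.05  0.02] [-3.1415e+00 -1.0000e-04  2.1500e-02]
```

View pics/w5c.png

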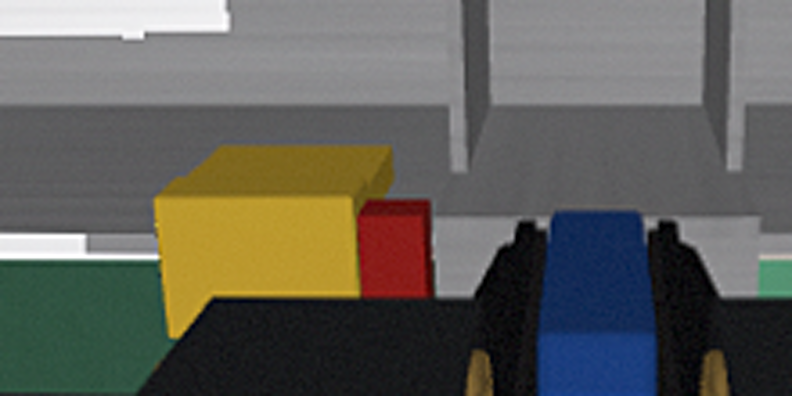

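```bash
python3 -m inch '[[[0,-0.01,0],0,1],[[0,-0.01,0],0,1],[[0,-0.01,0],0,1],[[0,-0.01,0],0,1],[[0,-0.01,0],0,1],[[0,-0.01,0],0,1],[[0,-0.01,0],0,1],[[0,-0.01,0],0,1],[[0,-0.01,0],0,1],[[0,-0.01,0],0,1]]'; python3 m.py|tail -1
```

```text
t: 23.4
eef_pos: [492.4, 28.7, 152.1]
tcp_rot: [3.142, 0.0, 0.022]
ft_force: [-0.5, -4.4, 0.2]
opening: 0.166
grip_force: 30.0
[492.38  28.78 152.12] [ 0.46 -3.33 -0.23] [-0.87  0.03  0.05] [3.1415 0.     0.0215]
```

```bash
python3 -m inch '[[[0,-0.005,0],0,1],[[0,-0.005,0],0,1],[[0,-0.005,0],0,1],[[0,0,0],0,1],[[0,-0.005,0],0,1],[[0,0,0],0,1],[[0,-0.005,0],0,1],[[0,0,0],0,1],[[0,0,0],0,1],[[0,0,0],0,1]]'; python3 m.py|tail -1
```

```text
t: 24.7
eef_pos: [492.3, 30.2, 152.1]
tcp_rot: [3.142, -0.0, 0.022]
ft_force: [-0.7, -4.3, -1.0]
opening: 0.17
grip_force: 30.0
[492.34  30.23 152.15] [ 0.23 -4.34 -0.3 ] [-0.81  0.03  0.04] [ 3.1416 -0.      0.0215]
```

```bash
python3 -m inch '[[[0,-0.005,0],0,1],[[0,0,0],0,1],[[0,-0.005,0],0,1],[[0,0,0],0,1],[[0,-0.005,0],0,1],[[0,0,0],0,1],[[0,0,0],0,1],[[0,0,0],0,1],[[0,0,0],0,1],[[0,0,0],0,1]]'; python3 m.py|tail -1
```

```text
t: 26.0
eef_pos: [492.3, 31.0, 152.1]
tcp_rot: [3.141, 0.0, 0.022]
ft_force: [-0.4, -4.0, -0.8]
opening: 0.167
grip_force: 30.0
[492.3   31.01 152.14] [-0.06 -5.72 -0.41] [-1.08  0.11  0.06] [3.1413 0.     0.0217]
```

```bash
python3 -m inch '[[[0,-0.004,0],0,1],[[0,0,0],0,1],[[0,-0.004,0],0,1],[[0,0,0],0,1],[[0,0,0],0,1],[[0,0,0],0,1],[[0,0,0],0,1],[[0,0,0],0,1],[[0,0,0],0,1],[[0,0,0],0,1]]'; python3 m.py|tail -1
```

```text
t: 27.3
eef_pos: [492.3, 31.1, 152.2]
tcp_rot: [3.141, 0.0, 0.022]
ft_force: [0.4, -8.9, -0.4]
opening: 0.167
grip_force: 30.0
[492.34  31.09 152.17] [-0.26 -8.78  0.39] [-1.77  0.08  0.07] [ 3.1407 -0.      0.0218]
```

```bash
python3 -m inch '[[[0,-0.004,0],0,1],[[0,0,0],0,1],[[0,0,0],0,1],[[0,0,0],0,1],[[0,0,0],0,1],[[0,0,0],0,1],[[0,0,0],0,1],[[0,0,0],0,1],[[0,0,0],0,1],[[0,0,0],0,1]]'; python3 m.py|tail -1
```

```text
t: 28.6
eef_pos: [492.4, 31.1, 152.2]
tcp_rot: [3.14, -0.0, 0.022]
ft_force: [-1.0, -10.2, -0.1]
opening: 0.167
grip_force: 30.0
[492.36  31.13 152.18] [ -0.89 -10.29  -1.76] [-2.08  0.15  0.08] [ 3.1403 -0.      0.022 ]
```

```bash
python3 -m inch '[[[0,0.005,0],0,1],[[0,0.006,0.002],0,1],[[0,0,0],0,1],[[0,0,0],0,1],[[0,0,0],0,0.6],[[0,0,0],0,0.5],[[0,0,0],0,0.4],[[0,0,0],0,0.3],[[0,0,0],0,0.3],[[0,0,0],0,0.3]]'; python3 m.py|tail -1
```

```text
t: 29.9
eef_pos: [492.3, 31.2, 152.0]
tcp_rot: [3.142, 0.0, 0.022]
ft_force: [0.5, -0.1, 0.4]
opening: 0.35
grip_force: 0.0
[492.35  31.15 152.04] [-0.13  0.17 -0.23] [ 0.06 -0.    0.02] [ 3.1415e+00 -1.0000e-04  2.1500e-02]
```

Released with no residual force. Retreat straight up, slowly first.

```bash
python3 -m inch '[[[0,0,-0.05],0,0.3],[[0,0,-0.1],0,0.3],[[0,0,-0.1],0,0.3],[[0,0,-0.2],0,0.3],[[0,0,-0.3],0,0.3],[[0,0,-0.3],0,0.3],[[0,0,-0.3],0,0.3],[[0,0,-0.2],0,0.3],[[0,0,0],0,0.3],[[0,0,0],0,0.3]]'
python3 - <<'E'
from h import *
w=eyes.read_camera("wrist"); p=eyes.read_camera("top"); s=eyes.read_camera("scene")
R=lambda a,f:cv2.resize(a,None,fx=f,fy=f,interpolation=cv2.INTER_CUBIC)
A=R(w["pixels"][120:280,100:360],1.55)[:250,:400];B=R(s["pixels"][150:250,240:400],2.5)
C=R(p["pixels"][135:235,180:320],2.85)[:285,:400];C=np.pad(C,((0,0),(0,400-C.shape[1]),(0,0)))
A=np.pad(A,((0,250-A.shape[0]),(0,400-A.shape[1]),(0,0)))
save({"pixels":np.vstack([np.hstack([A,B]),np.hstack([C,C*0])])},"fin");print(env.state()["eef_pos"],env.state()["ft_force"])
for n,q in(("w",w),("t",p)):
  for t in("slot","rim","grip"): print(n,t,[(round(r["score"],2),onz(q,r["centre"],136+25 if t=="grip" else 130).round(1)) for r in eyes.spot_point(t,q)[:1]])
E
```

```text
t: 31.2
eef_pos: [492.0, 31.2, 244.6]
tcp_rot: [3.142, 0.001, 0.021]
ft_force: [-0.0, 0.2, 0.8]
opening: 0.346
grip_force: 0.0
[492.14511366  31.1691296  244.48357279] [ 0.46452152 -0.06002352  0.55660052]
w slot [(0.58, array([490.8,  30.8, 130. ]))]
w rim [(0.81, array([492. ,  57.9, 130. ]))]
w grip [(0.95, array([495.7,  28.6, 161. ]))]
t slot []
t rim []
t grip []
```

View pics/fin.png

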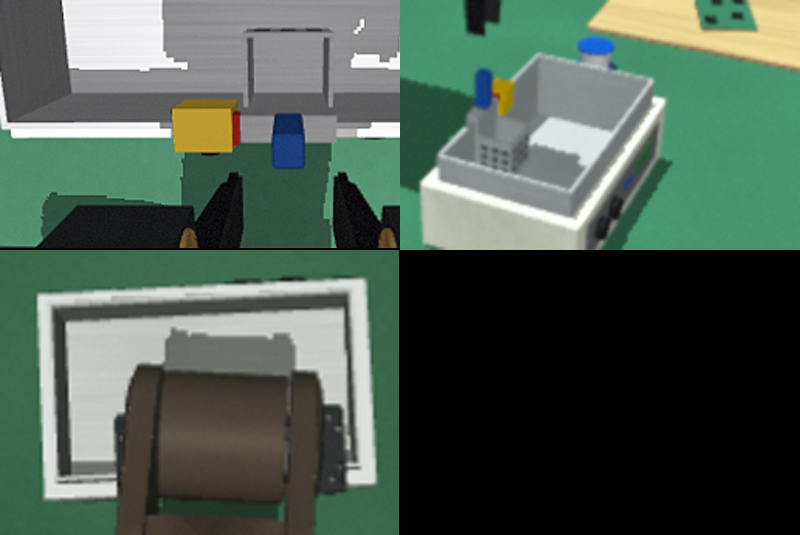

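The final picture shows the basket hooked on the near rim. Its lip is against the red flag at about (236,127), with only about 4 mm of the flag still showing, so the flag is fully in.

```bash
python3 -c "
from cell import env
print(env.job_done())"
```

```text
the job is handed in; nothing more can be done
None
```

The basket hangs released and still on the near rim, its lip against the clip's red flag, which it pushed to its hard stop at about 10 N, and the job was handed in at about 31 s.

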